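# Pair a plug-in repeater with the router by their push keys

### The arm

A 6-joint arm with a two-finger parallel gripper is mounted at the origin on the work surface. World frame = base frame: x ahead of the robot, y to its left, z up, the work surface at z = 0. Lengths are in m, angles in rad, forces in N, time in s.
With the tool pointing down it reaches from about 0.225 to 0.875 m from the base axis. Payload 3.4 kg.
Tool frame: the origin (TCP) lies between the finger pads; the fingertips stand bot.tcp_to_tips ahead of it and the grasp point (between the pads) is the TCP (bot.tcp_to_tips is the distance from the TCP to the fingertips, in m); z points along the fingers, y is the line along which they close (so a half turn about z gives the same grasp; the last joint's range is limited). The gripper opens to 85 mm and grips with 20 to 120 N. Pads are 22 mm wide; open, the fingers measure 114 mm over their backs; the gripper's body (76 mm by 85 mm) begins 54 mm behind the grasp point. The pads swing forward as they close: fully open they stand 13 mm farther back than shut.
Start: joints at [-1.295, 0.276, 1.505, -0, 1.361, -0.121], TCP at [0.222, -0.53, 0.25] pointing down, gripper open.
Joint ranges: [-2.89, 2.89], [-0.75, 2.08], [0.22, 2.7], [-1.18, 4.32], [0.11, 2.71], [-2.7, 2.7]. Speed limits (rad/s): [2.57, 2.57, 3.14, 3.14, 3.14, 3.14].

### API

Orientations are given as a unit quaternion [w, x, y, z].
In Python, from bench import bot gives the robot as it stands.
- The arm moves only by the shell command python3 -m pendant 'ROWS' [FORCE]. ROWS is JSON, a list of rows, each an object of numbers: "jaw": the opening, from 0 (shut) to 1 (fully open); "dx", "dy", "dz": the shift along the tool's x, y, z in m; "ax", "ay", "az": the turn, a rotation vector about the tool's x, y, z in rad. A call has exactly 5 rows; each row shifts and turns the commanded pose from where the row before left it, along the tool's axes as they then stand; what a row does not reach is not made up. A row lasts 1/8 s, in which the tool goes at most 62.5 mm and 10.7 degrees, less where a joint would pass 70% of its speed; a pose out of reach is approached as far as the arm can. A call with a gripper value outside its range is refused whole. The fingers move at their own pace and stop on an object; FORCE is the grip in N (left out, the last holds). Time passes only in rows, so rows that do not move let the fingers close, or fill a call up. It gives the time, the measured TCP pose, the force, the opening and the grip force at its end, in the units of the state.
- bot.get_state(): the state, without advancing time (a new reading comes with each control period).
- bot.grab_frame(name): name is "side" or "top"; returns a dict with "color" (384x512x3 uint8, blue, green, red), "camera_matrix" (3x3 intrinsics, pixels), "R" (3x3) and "t" (3): a world point X has camera coordinates R X + t. Camera axes: x right, y down, z forward; pixel columns grow to the right and rows downward; lengths in m; the calibration is good to about 2 mm. A picture is of the moment at which its call begins. There is no depth.
- bot.hand_in(): hands the job in; it is judged then, once.
The state is a dict: "time": time; "joint_pos": joint angles; "qd": joint speeds; "tau": joint torques, N m; "tool_pos": TCP position; "tcp_rot": TCP orientation; "wrist_force": force on the tool from outside, world axes, zero at the start; "torque": the same for the moment, N m; "opening": finger opening in m; "finger_force": force on a finger pad.
Only numpy, scipy, OpenCV 4.12 (cv2) and the standard library are available. Lean on these libraries where they do the work, as an engineer would, in place of code of your own. Each camera call takes 0.05 s, during which the arm holds its last target. There are 200 camera calls.

### The job

Pair the white plug-in Wi-Fi repeater with the router by pressing with the closed fingertips: first switch on the socket the repeater is plugged into by pressing down the raised end of the rocker beside it, then press the router's blue pairing key and keep it fully in for about two seconds, then let go and press the repeater's blue key fully in for a moment and let go. Leave the other socket off and the router's white Wi-Fi key alone, and lift or shove nothing: router, mug, plant, mouse and stapler stay where they stand.

Things in the scene. Friction and masses are not known exactly. Their poses are not given: they have to be found in the camera images.
- router: Flat black Wi-Fi router lying loose on the desk on rubber feet, 145 (x) by 220 (y) by 36 mm high, 0.3 to 0.6 kg; two black antennas on its rear corners (x +55, y -117 and +117 mm) stand 178 mm high. Origin: centre of its underside. x points from its front, with the keys, to its rear, with the yellow ports; z up.
- pair_key_top (a point): Centre of the top face of the router's blue pairing key, a round key of 16 mm diameter that stands 5 mm proud of the router's flat top, 41 mm above the desk when released, at x -50, y +28 mm in the router's frame. Pressed straight down. The point moves with the key; axes as the router's.
- pair_key (a joint): Travel of the blue pairing key, m: 0 released, 0.0035 fully in (more than 0.0025 counts as in). Spring return: 1.5 N to start, 4.5 N fully in.
- wifi_key_top (a point): Centre of the top face of the router's white Wi-Fi on/off key, same shape as the pairing key, at x -50, y -28 mm in the router's frame. Not to be pressed.
- wifi_key (a joint): Travel of the white Wi-Fi key, m: 0 released, 0.0035 fully in; same spring.
- strip: Light grey socket strip fixed to the desk, 65 (x) by 290 (y) by 40 mm high, with two sockets and, outboard of each towards the strip's end, that socket's red rocker switch. Origin: centre of its underside; y along the strip, x across it, away from the robot at yaw 0; z up.
- socket_a (a point): Centre of socket a on the strip's top face (z 40 mm), at y +55 mm in the strip's frame. Its switch is rocker_a.
- socket_b (a point): Centre of socket b on the strip's top face (z 40 mm), at y -55 mm in the strip's frame. Its switch is rocker_b.
- rocker_a_end (a point): Point on the ON half of red rocker a (white tick), 2 mm in from its outer end on the strip's -x side. Off: raised, 46 mm above the desk. On: 42 mm above the desk, that half flat and 2 mm proud of the strip's top. Press down here or up to 4 mm farther out (-x of the strip), so that the fingers do not bear on the other half.
- rocker_a (a joint): Rocker a, rad: 0 off (-x end raised), 0.32 on (-x end fully down; over 0.25 counts as on). It pivots at x 0, y +117 mm of the strip; 16 mm wide (y), 14 mm long each side of the pivot, a shallow V from the side. It stays where it is left; about 3.5 N at its end moves it.
- rocker_b_end (a point): The same point on red rocker b (white tick), on the strip's -x side, 2 mm in from the outer end: 46 mm above the desk when off, 42 mm when on.
- rocker_b (a joint): Rocker b, rad: 0 off, 0.32 on; like rocker a, but pivots at x 0, y -117 mm of the strip.
- repeater: White plug-in Wi-Fi repeater, 90 (x) by 58 (y) by 34 mm high, plugged firmly into socket a or socket b (it changes from run to run) and lying flat on top of the strip, its face upward 74 mm above the desk. Origin: centre of its underside, on the socket's centre; axes along the strip's.
- repeater_key_top (a point): Centre of the top face of the repeater's round blue key, 18 mm diameter, 5 mm proud of the repeater's face, 79 mm above the desk when released, at x -12 mm, y 0 in the repeater's frame. Pressed straight down.
- repeater_key (a joint): Travel of the repeater's blue key, m: 0 released, 0.0035 fully in (more than 0.0025 counts as in). Spring return: 1.5 N to start, 4.5 N fully in.
- charger: Black USB charger block, 60 (x) by 42 (y) by 36 mm high, plugged firmly into the other socket, its top 76 mm above the desk. Origin: centre of its underside. Not used.
- mug: Blue mug standing loose on the desk between the router and the strip, 74 mm diameter, 90 mm high, handle at its +y side. Origin: centre of its underside. Stays where it is.
- plant: Small green plant in a black pot, loose, 86 mm across, about 140 mm high. Origin: centre of its underside. Stays where it is.
- mouse: Light grey computer mouse, loose, 105 (x) by 60 (y) by 34 mm high. Origin: centre of its underside. Stays where it is.
- stapler: Stapler with orange top, loose, 130 (x) by 34 (y) by 46 mm high. Origin: centre of its underside. Stays where it is.

How it is judged:
By the outcome, as a careful person would: the job done as asked, in the order asked, and still so for the second after the job is handed in, with the robot touching nothing.
It also fails if it takes over 61 s, if anything falls off the work surface, if the arm or the gripper's body presses on something with over 40 N, if the wrist force passes 120 N, or if a joint passes its speed limit or range.

## Working session

There is one attempt and no reset: what is moved stays moved. The work goes in short steps, Python scripts to look and compute and a shell command to move; the robot and the scene stay as the last step left them, time stands still between calls to the robot, and variables do not carry over. Pictures are saved under pics/ and viewed, at most 10 in all, crops included, and the job is handed in when it is done.

```bash
mkdir -p pics; python3 - <<'E'
from bench import bot
import cv2,json,numpy as np
s=bot.get_state();print(s, bot.tcp_to_tips)
for n in("top","side"):
    f=bot.grab_frame(n);cv2.imwrite(f"pics/{n}0.png",f["color"])
    np.savez(f"{n}.npz",K=f["camera_matrix"],R=f["R"],t=f["t"]); print(n,-f["R"].T@f["t"])
    cv2.imwrite(f"pics/{n}0x.png",cv2.resize(f["color"],(800,600),interpolation=cv2.INTER_CUBIC))
E
```

```text
{'time': 0.0, 'joint_pos': array([-1.29504807e+00,  2.76600305e-01,  1.50616363e+00,  1.83282496e-05,
        1.36068944e+00, -1.21010451e-01]), 'qd': array([ 0.00016048, -0.00136853, -0.00043824,  0.00037113,  0.00035453,
       -0.00047401]), 'tau': array([-1.83575685e-03, -4.16775155e+01, -2.45807147e+01, -4.54766623e-04,
        1.11014169e-02,  8.20174733e-06]), 'tool_pos': array([ 0.22205474, -0.52984647,  0.2494245 ]), 'tcp_rot': array([-9.28269453e-04,  9.80387218e-01,  1.97078761e-01, -6.29751361e-05]), 'wrist_force': array([0.63859696, 0.17474674, 0.55406989]), 'torque': array([-0.0244711 , -0.01093204, -0.0348879 ]), 'finger_force': 0.0, 'opening': 0.08568757747639932} 0.019
top [0.36973469 0.00740877 1.31585545]
side [0.41691435 0.96199777 1.18543217]
```

View pics/top0x.png

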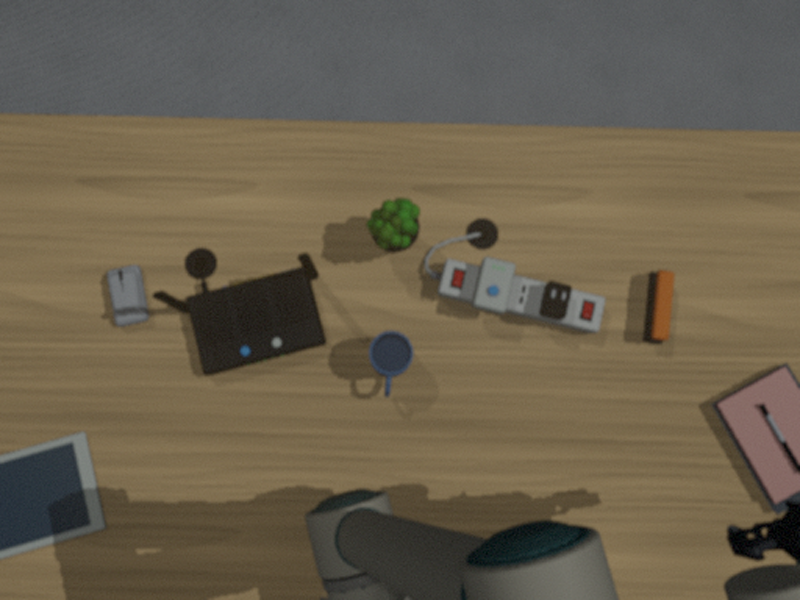

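View pics/side0x.png

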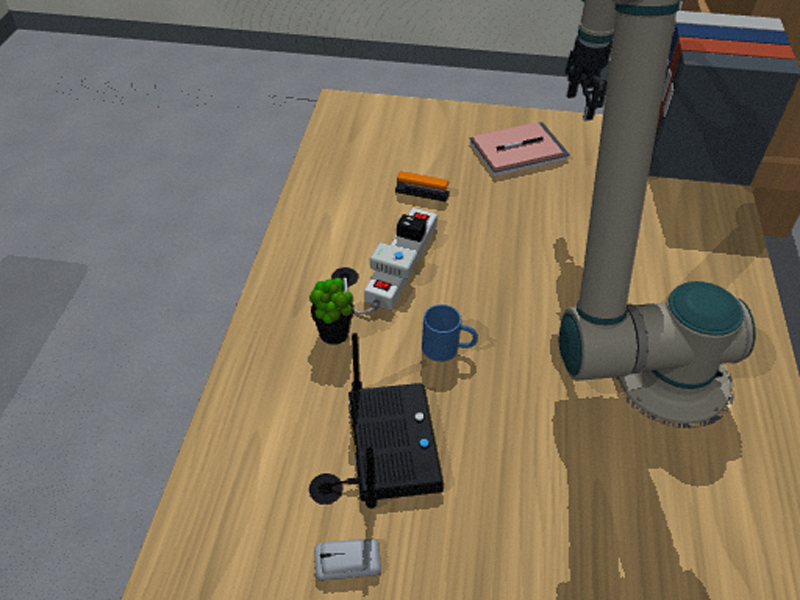

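The repeater (495,284) is in the left-hand socket (a) and its rocker is at (458,278). The router keys are at (245,351) for blue and (277,342) for white. I'll enlarge these areas for more exact pixel positions.

```bash
python3 - <<'E'
import cv2,numpy as np
t=cv2.imread("pics/top0.png");s=cv2.imread("pics/side0.png")
def c(im,x,y,w,h,k):return cv2.resize(im[y:y+h,x:x+w],None,fx=k,fy=k,interpolation=cv2.INTER_CUBIC)
# strip: origin (275,160), router: origin(115,165); x7
a=c(t,275,160,114,55,7);b=c(t,115,165,100,30*0+75,4)
cv2.imwrite("pics/stripx.png",a)
d=np.zeros((300,800,3),np.uint8);d[:300,:400]=b
e=c(s,225,125,60,75,4);d[:300,400:640]=e
cv2.imwrite("pics/rx.png",d)
hsv=cv2.cvtColor(t,cv2.COLOR_BGR2HSV);hs=cv2.cvtColor(s,cv2.COLOR_BGR2HSV)
for n,h in(("top",hsv),("side",hs)):
  for nm,lo,hi in(("blue",(95,130,100),(115,255,255)),("red",(0,150,90),(6,255,255)),("red2",(172,150,90),(180,255,255))):
    k,l,st,ce=cv2.connectedComponentsWithStats(cv2.inRange(h,lo,hi))
    for i in range(1,k):
      if st[i,4]>6:print(n,nm,st[i],ce[i].round(2))
E
```

```text
top blue [314 184   4   4  13] [315.38 185.38]
top blue [154 222   6   6  27] [156.48 224.11]
top red [290 173   6  10  46] [292.67 177.83]
top red [373 194   6  10  45] [375.6  198.18]
side blue [253 161   5   5  17] [254.76 163.  ]
side blue [287 196   7   5   7] [290.   197.57]
side blue [271 203  24  10  40] [281.98 208.9 ]
side blue [295 208   9   4  14] [299.21 209.57]
side blue [269 281   6   5  24] [271.12 282.79]
side red [435  24  74  14 465] [471.82  30.51]
side red [265 137   8   3  20] [269.05 137.9 ]
side red [240 180  10   5  28] [244.21 181.68]
```

View pics/stripx.png

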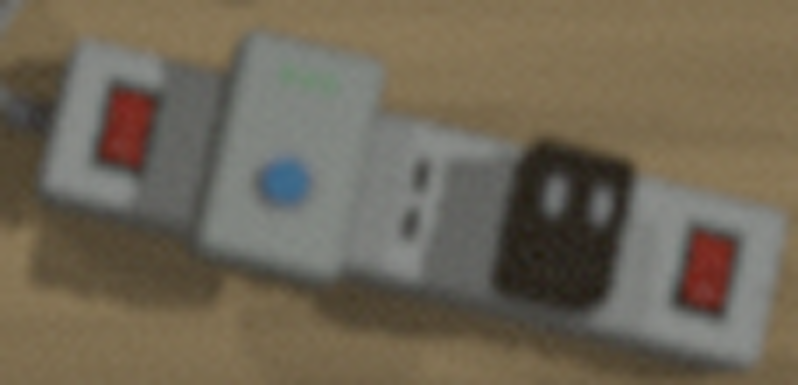

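View pics/rx.png

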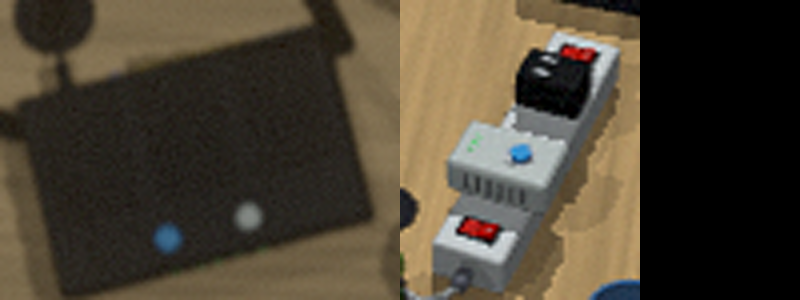

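The crops show rocker a at (292.7,177.8) and the repeater key at (315.4,185.4), both in full-frame pixels. Rocker b is at (375.6,198.2), the pairing key at (156.5,224.1) and the Wi-Fi key at (176.6,218.9). The repeater sits next to rocker a.

```bash
cat > h.py <<'E'
import numpy as np
C={n:np.load(f"{n}.npz") for n in("top","side")}
def ray(n,u,v,z):
    c=C[n];d=c["R"].T@np.linalg.solve(c["K"],[u,v,1.]);o=-c["R"].T@c["t"]
    return (o+d*(z-o[2])/d[2])[:2]
E
python3 - <<'E'
from h import *
T=[("rA",.0425,(292.67,177.83),(244.21,181.68)),("rB",.0425,(375.6,198.18),(269.05,137.9)),("rk",.079,(315.38,185.38),(254.76,163.)),("pk",.041,(156.5,224.1),(271.12,282.79)),("wk",.041,(176.6,218.9),None)]
P={}
for n,z,a,b in T:
    p=ray("top",*a,z);q=ray("side",*b,z) if b else p;print(n,p.round(4),q.round(4));P[n]=(p+q)/2 if n!="wk" else p
v=P["rA"]-P["rB"];L=np.linalg.norm(v);y=v/L;x=np.array([y[1],-y[0]])
o=(P["rA"]+P["rB"])/2
print("len",L,"yaw",np.arctan2(x[1],x[0]),"pred rk",o+.055*y-.012*x)
for dd in(.012,.014,.016):print("rA end",dd,P["rA"]-dd*x, "model",o+.117*y-dd*x)
w=P["pk"]-P["wk"];print("router key sep",np.linalg.norm(w),np.arctan2(-w[0],w[1]))
E
```

```text
rA [ 0.5956 -0.1176] [ 0.592  -0.1169]
rB [ 0.5436 -0.3449] [ 0.5389 -0.3451]
rk [ 0.5699 -0.1747] [ 0.5657 -0.172 ]
pk [0.4614 0.2499] [0.4571 0.2502]
wk [0.4766 0.1963] [0.4766 0.1963]
len 0.23370688170862877 yaw -0.22640854414984818 pred rk [ 0.56817408 -0.17484276]
rA end 0.012 [ 0.58205889 -0.11456788] model [ 0.58209179 -0.11442507]
rA end 0.014 [ 0.58010993 -0.11411893] model [ 0.58014283 -0.11397611]
rA end 0.016 [ 0.57816097 -0.11366997] model [ 0.57819387 -0.11352715]
router key sep 0.05650446572768052 0.31075997823760987
```

```bash
cat >> h.py <<'E'
from bench import bot
from scipy.spatial.transform import Rotation as Ro
def go(x,y,ztip,yaw=None):
    "print remaining shift in tool axes to put the fingertips there"
    s=bot.get_state();R=Ro.from_quat(s["tcp_rot"],scalar_first=True).as_matrix()
    d=np.array([x,y,ztip+bot.tcp_to_tips])-s["tool_pos"]
    a=np.arctan2(R[1,0],R[0,0])
    print("t",round(s["time"],2),"shift mm",(R.T@d*1e3).round(1),"yaw",round(a,3),"tilt",R[:2,2].round(4),"tip",(s["tool_pos"]-[0,0,.019]).round(4),"F",s["wrist_force"].round(1),"q",s["joint_pos"].round(2))
E
python3 -m pendant '[{"jaw":0,"az":0.156},{"jaw":0,"az":0.156},{"jaw":0,"az":0.156},{"jaw":0,"az":0.156},{"jaw":0}]' 40
python3 -c "from h import *;go(.580,-.114,.20)"
```

```text
t 0.1 shift mm [ 490.8 -245.2   31. ] yaw 0.397 tilt [-0.0004  0.0015] tip [ 0.2221 -0.5299  0.2306] F [0.2 0.2 0.4] q [-1.29  0.28  1.51 -0.    1.36 -0.12]invalid input
```

```bash

python3 -m pendant '[{"jaw":0,"dx":0,"dy":0,"dz":0,"ax":0,"ay":0,"az":0.156},{"jaw":0,"dx":0,"dy":0,"dz":0,"ax":0,"ay":0,"az":0.156},{"jaw":0,"dx":0,"dy":0,"dz":0,"ax":0,"ay":0,"az":0.156},{"jaw":0,"dx":0,"dy":0,"dz":0,"ax":0,"ay":0,"az":0.156},{"jaw":0,"dx":0,"dy":0,"dz":0,"ax":0,"ay":0,"az":0}]' 40
python3 -c "from h import *;go(.580,-.114,.20)"
```

```text
time: 0.72
tool_pos: [0.2221, -0.5301, 0.2499]
tcp_rot: [-0.0, 0.994, -0.112, -0.0]
wrist_force: [0.3, 0.2, 0.5]
opening: 0.0004
finger_force: 0.0
t 0.72 shift mm [ 255.8 -485.5   31.1] yaw -0.225 tilt [-0.0003  0.0009] tip [ 0.2221 -0.5301  0.2309] F [0.3 0.2 0.5] q [-1.3   0.28  1.51 -0.    1.36  0.5 ]
```

```bash

for i in 1; do python3 -m pendant '[{"jaw":0,"dx":0.025,"dy":-0.048,"dz":0,"ax":0,"ay":0,"az":0},{"jaw":0,"dx":0.025,"dy":-0.048,"dz":0,"ax":0,"ay":0,"az":0},{"jaw":0,"dx":0.025,"dy":-0.048,"dz":0,"ax":0,"ay":0,"az":0},{"jaw":0,"dx":0.025,"dy":-0.048,"dz":0,"ax":0,"ay":0,"az":0},{"jaw":0,"dx":0.025,"dy":-0.048,"dz":0,"ax":0,"ay":0,"az":0}]'
python3 -m pendant '[{"jaw":0,"dx":0.025,"dy":-0.048,"dz":0.005,"ax":0,"ay":0,"az":0},{"jaw":0,"dx":0.025,"dy":-0.048,"dz":0.005,"ax":0,"ay":0,"az":0},{"jaw":0,"dx":0.025,"dy":-0.048,"dz":0.005,"ax":0,"ay":0,"az":0},{"jaw":0,"dx":0.025,"dy":-0.048,"dz":0.005,"ax":0,"ay":0,"az":0},{"jaw":0,"dx":0,"dy":0,"dz":0,"ax":0,"ay":0,"az":0}]'; done
python3 -c "from h import *;go(.580,-.114,.08)"
```

```text
time: 1.35
tool_pos: [0.399, -0.3232, 0.2503]
tcp_rot: [0.0, 0.994, -0.112, 0.0]
wrist_force: [1.0, 0.0, 0.9]
opening: 0.0004
finger_force: 0.0
time: 1.98
tool_pos: [0.5404, -0.157, 0.2294]
tcp_rot: [-0.001, 0.994, -0.11, -0.0]
wrist_force: [-0.5, -0.5, -0.2]
opening: 0.0
finger_force: 0.0
t 1.98 shift mm [ 29.4 -50.5 130.5] yaw -0.22 tilt [-0.0003  0.0015] tip [ 0.5404 -0.157   0.2104] F [-0.5 -0.5 -0.2] q [-0.41  0.27  1.57  0.    1.31  1.38]
```

```bash

python3 -m pendant '[{"jaw":0,"dx":0.015,"dy":-0.025,"dz":0,"ax":0,"ay":0,"az":0},{"jaw":0,"dx":0.014,"dy":-0.025,"dz":0.03,"ax":0,"ay":0,"az":0},{"jaw":0,"dx":0,"dy":0,"dz":0.05,"ax":0,"ay":0,"az":0},{"jaw":0,"dx":0,"dy":0,"dz":0.05,"ax":0,"ay":0,"az":0},{"jaw":0,"dx":0,"dy":0,"dz":0,"ax":0,"ay":0,"az":0}]'
python3 - <<'E'
from h import *
import cv2
go(.580,-.114,.06)
t=bot.grab_frame("top")["color"];s=bot.grab_frame("side")["color"]
d=np.hstack([cv2.resize(t[150:225,255:335],(400,375),interpolation=cv2.INTER_CUBIC),cv2.resize(s[120:195,210:290],(400,375),interpolation=cv2.INTER_CUBIC)])
cv2.imwrite("pics/p1.png",d)
go(.580,-.114,.06)
E
```

```text
time: 2.6
tool_pos: [0.5746, -0.1178, 0.0968]
tcp_rot: [-0.001, 0.994, -0.113, -0.005]
wrist_force: [-0.8, 0.2, 0.5]
opening: -0.0002
finger_force: 0.0
t 2.6 shift mm [ 4.6 -4.9 17.7] yaw -0.226 tilt [-0.0094  0.0026] tip [ 0.5746 -0.1178  0.0778] F [-0.8  0.2  0.5] q [-0.32  0.42  1.69 -0.    1.04  1.48]
t 2.7 shift mm [ 0.2 -5.1 22.3] yaw -0.227 tilt [ 0.0008 -0.0006] tip [ 0.5786 -0.1189  0.0823] F [ 0.6 -0.7  1.4] q [-0.32  0.42  1.69 -0.    1.04  1.48]
```

View pics/p1.png

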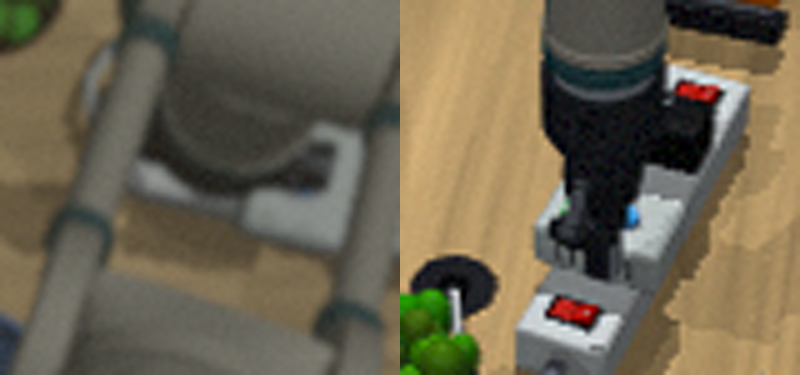

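The tip is visible in the side view at about crop (595,280), with rocker a below it at (572,312), still off. I'll check it against the projection.

```bash
python3 - <<'E'
from h import *
c=C["side"]
def pr(p):
    q=c["K"]@(c["R"]@np.array(p)+c["t"]);q=q[:2]/q[2];return ((q-[210,120])*5+[400,0]).round(0)
o=np.array([.5786,-.1189,.0823]);x=np.array([.9745,-.2245,0]);y=np.array([-.2245,-.9745,0])
print(pr(o),[pr(o+a*x*.011+b*y*.0145) for a in(-1,1) for b in(-1,1)])
go(.580,-.114,.05)
E
```

```text
[592. 266.] [array([600., 285.]), array([616., 256.]), array([568., 276.]), array([585., 247.])]
t 2.7 shift mm [ 0.2 -5.1 32.3] yaw -0.227 tilt [ 0.0008 -0.0006] tip [ 0.5786 -0.1189  0.0823] F [ 0.6 -0.7  1.4] q [-0.32  0.42  1.69 -0.    1.04  1.48]
```

```bash

python3 -m pendant '[{"jaw":0,"dx":0,"dy":-0.005,"dz":0.01,"ax":0,"ay":0,"az":0},{"jaw":0,"dx":0,"dy":0,"dz":0.01,"ax":0,"ay":0,"az":0},{"jaw":0,"dx":0,"dy":0,"dz":0.01,"ax":0,"ay":0,"az":0},{"jaw":0,"dx":0,"dy":0,"dz":0,"ax":0,"ay":0,"az":0},{"jaw":0,"dx":0,"dy":0,"dz":0,"ax":0,"ay":0,"az":0}]'
python3 -c "from h import *;go(.580,-.114,.042)"
```

```text
time: 3.32
tool_pos: [0.5795, -0.1132, 0.0703]
tcp_rot: [0.0, 0.994, -0.113, 0.0]
wrist_force: [-0.2, -0.6, -0.3]
opening: -0.0
finger_force: 0.0
t 3.33 shift mm [0.7 0.7 9.3] yaw -0.227 tilt [ 0.0001 -0.0001] tip [ 0.5795 -0.1132  0.0513] F [-0.2 -0.6 -0.3] q [-0.31  0.45  1.72 -0.    0.97  1.49]
```

```bash

python3 -m pendant '[{"jaw":0,"dx":0,"dy":0,"dz":0.003,"ax":0,"ay":0,"az":0},{"jaw":0,"dx":0,"dy":0,"dz":0.002,"ax":0,"ay":0,"az":0},{"jaw":0,"dx":0,"dy":0,"dz":0.002,"ax":0,"ay":0,"az":0},{"jaw":0,"dx":0,"dy":0,"dz":0.001,"ax":0,"ay":0,"az":0},{"jaw":0,"dx":0,"dy":0,"dz":0,"ax":0,"ay":0,"az":0}]'
python3 -c "from h import *;go(.580,-.114,.042)"
```

```text
time: 3.95
tool_pos: [0.5785, -0.1129, 0.0622]
tcp_rot: [-0.0, 0.994, -0.113, -0.001]
wrist_force: [-2.9, 0.8, 3.5]
opening: 0.0
finger_force: 1.9
t 3.95 shift mm [1.7 0.7 1.2] yaw -0.227 tilt [-0.0017  0.0003] tip [ 0.5785 -0.1129  0.0432] F [-2.9  0.8  3.5] q [-0.31  0.46  1.73 -0.    0.95  1.49]
```

```bash

python3 -m pendant '[{"jaw":0,"dx":0,"dy":0,"dz":0.001,"ax":0,"ay":0,"az":0},{"jaw":0,"dx":0,"dy":0,"dz":0.0005,"ax":0,"ay":0,"az":0},{"jaw":0,"dx":0,"dy":0,"dz":0.0005,"ax":0,"ay":0,"az":0},{"jaw":0,"dx":0,"dy":0,"dz":0,"ax":0,"ay":0,"az":0},{"jaw":0,"dx":0,"dy":0,"dz":0,"ax":0,"ay":0,"az":0}]'
python3 -c "from h import *;go(.580,-.114,.042)"
```

```text
time: 4.58
tool_pos: [0.5789, -0.1129, 0.0608]
tcp_rot: [-0.0, 0.994, -0.113, -0.0]
wrist_force: [-5.1, 0.6, 8.0]
opening: 0.0003
finger_force: 4.0
t 4.58 shift mm [ 1.4  0.8 -0.2] yaw -0.227 tilt [-0.0009  0.0001] tip [ 0.5789 -0.1129  0.0418] F [-5.1  0.6  8. ] q [-0.31  0.46  1.73 -0.    0.95  1.49]
```

```bash

python3 -m pendant '[{"jaw":0,"dx":0,"dy":0,"dz":-0.02,"ax":0,"ay":0,"az":0},{"jaw":0,"dx":0,"dy":0,"dz":-0.05,"ax":0,"ay":0,"az":0},{"jaw":0,"dx":0,"dy":0,"dz":-0.05,"ax":0,"ay":0,"az":0},{"jaw":0,"dx":-0.03,"dy":-0.04,"dz":-0.04,"ax":0,"ay":0,"az":0},{"jaw":0,"dx":-0.03,"dy":-0.04,"dz":0,"ax":0,"ay":0,"az":0}]'
python3 - <<'E'
from h import *
import cv2
s=bot.grab_frame("side")["color"]
cv2.imwrite("pics/p2.png",cv2.resize(s[120:195,210:290],(640,600),interpolation=cv2.INTER_CUBIC))
go(.459,.250,.2)
E
```

```text
time: 5.2
tool_pos: [0.5428, -0.0226, 0.2229]
tcp_rot: [0.0, 0.993, -0.114, 0.005]
wrist_force: [0.9, 1.4, -1.0]
opening: 0.0001
finger_force: 0.0
t 5.25 shift mm [-136.1 -242.1    3.5] yaw -0.226 tilt [0.0025 0.0056] tip [ 0.5374 -0.0164  0.2022] F [-4.1  3.7 -1.1] q [-0.16  0.24  1.63  0.01  1.27  1.63]
```

View pics/p2.png

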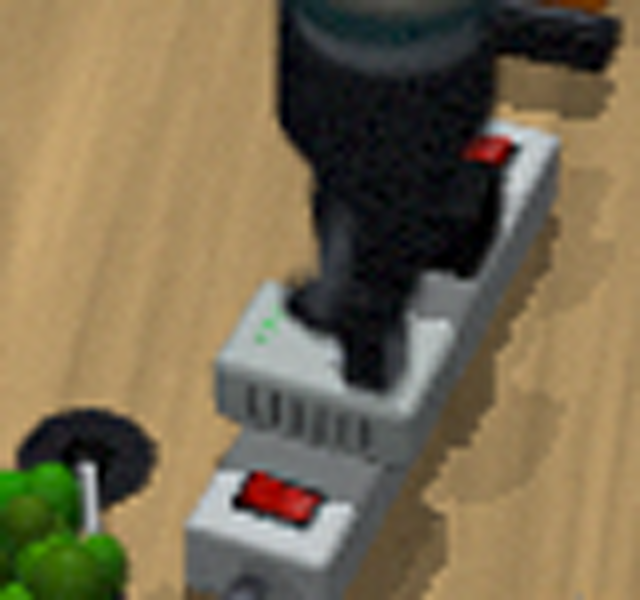

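The side view shows rocker a (275,497) with its near half now down. I'll move on to the router.

```bash

python3 -m pendant '[{"jaw":0,"dx":-0.027,"dy":-0.045,"dz":0,"ax":0,"ay":0,"az":0},{"jaw":0,"dx":-0.027,"dy":-0.045,"dz":0,"ax":0,"ay":0,"az":0},{"jaw":0,"dx":-0.027,"dy":-0.045,"dz":0,"ax":0,"ay":0,"az":0},{"jaw":0,"dx":-0.027,"dy":-0.045,"dz":0,"ax":0,"ay":0,"az":0},{"jaw":0,"dx":-0.02,"dy":-0.045,"dz":0,"ax":0,"ay":0,"az":0}]'
python3 -m pendant '[{"jaw":0,"dx":0,"dy":-0.01,"dz":0.02,"ax":0,"ay":0,"az":0},{"jaw":0,"dx":0,"dy":0,"dz":0.04,"ax":0,"ay":0,"az":0},{"jaw":0,"dx":0,"dy":0,"dz":0.04,"ax":0,"ay":0,"az":0},{"jaw":0,"dx":0,"dy":0,"dz":0.02,"ax":0,"ay":0,"az":0},{"jaw":0,"dx":0,"dy":0,"dz":0,"ax":0,"ay":0,"az":0}]'
python3 - <<'E'
from h import *
import cv2
go(.459,.250,.041)
s=bot.grab_frame("side")["color"]
cv2.imwrite("pics/p3.png",cv2.resize(s[240:315,220:300],(640,600),interpolation=cv2.INTER_CUBIC))
go(.459,.250,.041)
E
```

```text
time: 5.88
tool_pos: [0.4656, 0.2272, 0.2191]
tcp_rot: [-0.001, 0.994, -0.113, 0.001]
wrist_force: [0.7, 0.1, 0.2]
opening: -0.0003
finger_force: 0.0
time: 6.5
tool_pos: [0.4672, 0.2349, 0.0975]
tcp_rot: [0.001, 0.994, -0.113, -0.001]
wrist_force: [0.4, 0.1, 0.3]
opening: 0.0001
finger_force: 0.0
t 6.5 shift mm [-11.3 -12.9  37.5] yaw -0.227 tilt [-0.0025 -0.0008] tip [0.4672 0.2349 0.0785] F [0.4 0.1 0.3] q [0.33 0.33 1.84 0.   0.97 2.13]
t 6.55 shift mm [-12.2 -12.4  38.8] yaw -0.227 tilt [-0.0001 -0.    ] tip [0.4681 0.2352 0.0798] F [-0.3  0.5  0.3] q [0.33 0.33 1.84 0.   0.97 2.13]
```

View pics/p3.png

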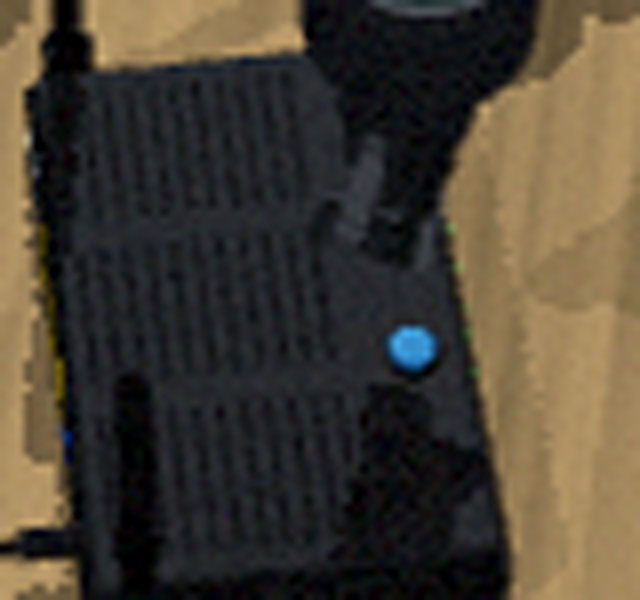

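The blue key is at (412,348), with the tips just above and behind it, as predicted. I'll align and descend.

```bash

python3 -m pendant '[{"jaw":0,"dx":-0.012,"dy":-0.012,"dz":0,"ax":0,"ay":0,"az":0},{"jaw":0,"dx":0,"dy":0,"dz":0.015,"ax":0,"ay":0,"az":0},{"jaw":0,"dx":0,"dy":0,"dz":0.015,"ax":0,"ay":0,"az":0},{"jaw":0,"dx":0,"dy":0,"dz":0.004,"ax":0,"ay":0,"az":0},{"jaw":0,"dx":0,"dy":0,"dz":0,"ax":0,"ay":0,"az":0}]'
python3 -c "from h import *;go(.459,.250,.0375)"
```

```text
time: 7.18
tool_pos: [0.4584, 0.2492, 0.0647]
tcp_rot: [0.0, 0.994, -0.113, -0.001]
wrist_force: [0.1, -1.0, -0.9]
opening: 0.0002
finger_force: 0.0
t 7.17 shift mm [ 0.4 -0.9  8.2] yaw -0.227 tilt [-0.0011 -0.0006] tip [0.4584 0.2492 0.0457] F [ 0.1 -1.  -0.9] q [ 0.36  0.37  1.88 -0.    0.89  2.16]
```

```bash

python3 -m pendant '[{"jaw":0,"dx":0,"dy":0,"dz":0.004,"ax":0,"ay":0,"az":0},{"jaw":0,"dx":0,"dy":0,"dz":0.002,"ax":0,"ay":0,"az":0},{"jaw":0,"dx":0,"dy":0,"dz":0.0015,"ax":0,"ay":0,"az":0},{"jaw":0,"dx":0,"dy":0,"dz":0.001,"ax":0,"ay":0,"az":0},{"jaw":0,"dx":0,"dy":0,"dz":0,"ax":0,"ay":0,"az":0}]'
python3 -c "from h import *;go(.459,.250,.0375)"
```

```text
time: 7.8
tool_pos: [0.4589, 0.2494, 0.0571]
tcp_rot: [-0.0, 0.994, -0.113, 0.0]
wrist_force: [-0.0, -0.1, 3.4]
opening: 0.0
finger_force: 2.0
t 7.8 shift mm [-0.1 -0.6  0.6] yaw -0.227 tilt [ 0.0007 -0.0001] tip [0.4589 0.2494 0.0381] F [-0.  -0.1  3.4] q [ 0.36  0.38  1.89 -0.    0.87  2.16]
```

```bash

python3 -m pendant '[{"jaw":0,"dx":0,"dy":0,"dz":0.0008,"ax":0,"ay":0,"az":0},{"jaw":0,"dx":0,"dy":0,"dz":0.0004,"ax":0,"ay":0,"az":0},{"jaw":0,"dx":0,"dy":0,"dz":0,"ax":0,"ay":0,"az":0},{"jaw":0,"dx":0,"dy":0,"dz":0,"ax":0,"ay":0,"az":0},{"jaw":0,"dx":0,"dy":0,"dz":0,"ax":0,"ay":0,"az":0}]'
python3 -c "from h import *;go(.459,.250,.0375)"
```

```text
time: 8.43
tool_pos: [0.459, 0.2495, 0.0565]
tcp_rot: [-0.0, 0.994, -0.113, 0.0]
wrist_force: [-1.3, -1.7, 8.8]
opening: -0.0003
finger_force: 4.5
t 8.43 shift mm [-0.1 -0.5 -0. ] yaw -0.227 tilt [0.0009 0.    ] tip [0.459  0.2495 0.0375] F [-1.3 -1.7  8.8] q [ 0.36  0.38  1.89 -0.    0.87  2.16]
```

```bash

for k in 1 2; do python3 -m pendant '[{"jaw":0,"dx":0,"dy":0,"dz":0,"ax":0,"ay":0,"az":0},{"jaw":0,"dx":0,"dy":0,"dz":0,"ax":0,"ay":0,"az":0},{"jaw":0,"dx":0,"dy":0,"dz":0,"ax":0,"ay":0,"az":0},{"jaw":0,"dx":0,"dy":0,"dz":0,"ax":0,"ay":0,"az":0},{"jaw":0,"dx":0,"dy":0,"dz":0,"ax":0,"ay":0,"az":0}]'; done
python3 -m pendant '[{"jaw":0,"dx":0,"dy":0,"dz":0,"ax":0,"ay":0,"az":0},{"jaw":0,"dx":0,"dy":0,"dz":0,"ax":0,"ay":0,"az":0},{"jaw":0,"dx":0,"dy":0,"dz":0,"ax":0,"ay":0,"az":0},{"jaw":0,"dx":0,"dy":0,"dz":-0.02,"ax":0,"ay":0,"az":0},{"jaw":0,"dx":0,"dy":0,"dz":-0.05,"ax":0,"ay":0,"az":0}]'
python3 -m pendant '[{"jaw":0,"dx":0,"dy":0,"dz":-0.05,"ax":0,"ay":0,"az":0},{"jaw":0,"dx":0,"dy":0,"dz":-0.05,"ax":0,"ay":0,"az":0},{"jaw":0,"dx":0,"dy":0,"dz":0,"ax":0,"ay":0,"az":0},{"jaw":0,"dx":0.015,"dy":0.045,"dz":0,"ax":0,"ay":0,"az":0},{"jaw":0,"dx":0.015,"dy":0.045,"dz":0,"ax":0,"ay":0,"az":0}]'
python3 -c "from h import *;go(.568,-.1745,.2)"
```

```text
time: 9.05
tool_pos: [0.4589, 0.2494, 0.0564]
tcp_rot: [-0.0, 0.994, -0.113, 0.0]
wrist_force: [-0.5, -1.6, 9.3]
opening: -0.0
finger_force: 4.5
time: 9.68
tool_pos: [0.4589, 0.2494, 0.0564]
tcp_rot: [-0.0, 0.994, -0.113, 0.0]
wrist_force: [-1.2, -1.1, 9.4]
opening: -0.0001
finger_force: 4.5
time: 10.3
tool_pos: [0.4567, 0.2488, 0.1239]
tcp_rot: [0.001, 0.994, -0.113, -0.003]
wrist_force: [-0.0, 0.7, -0.4]
opening: -0.0001
finger_force: 0.0
time: 10.92
tool_pos: [0.4667, 0.1543, 0.224]
tcp_rot: [0.0, 0.994, -0.112, -0.001]
wrist_force: [0.1, -0.5, -0.4]
opening: 0.0003
finger_force: 0.0
t 10.93 shift mm [172.1 297.9   4.9] yaw -0.225 tilt [-0.0024 -0.0005] tip [0.4667 0.1543 0.205 ] F [ 0.1 -0.5 -0.4] q [ 0.18  0.17  1.72 -0.    1.26  1.97]
```

```bash

python3 -m pendant '[{"jaw":0,"dx":0.025,"dy":0.043,"dz":0,"ax":0,"ay":0,"az":0},{"jaw":0,"dx":0.025,"dy":0.043,"dz":0,"ax":0,"ay":0,"az":0},{"jaw":0,"dx":0.025,"dy":0.043,"dz":0,"ax":0,"ay":0,"az":0},{"jaw":0,"dx":0.025,"dy":0.043,"dz":0,"ax":0,"ay":0,"az":0},{"jaw":0,"dx":0.025,"dy":0.043,"dz":0,"ax":0,"ay":0,"az":0}]'
python3 -m pendant '[{"jaw":0,"dx":0.023,"dy":0.04,"dz":0,"ax":0,"ay":0,"az":0},{"jaw":0,"dx":0.023,"dy":0.04,"dz":0,"ax":0,"ay":0,"az":0},{"jaw":0,"dx":0,"dy":0,"dz":0.04,"ax":0,"ay":0,"az":0},{"jaw":0,"dx":0,"dy":0,"dz":0.04,"ax":0,"ay":0,"az":0},{"jaw":0,"dx":0,"dy":0,"dz":0,"ax":0,"ay":0,"az":0}]'
python3 - <<'E'
from h import *
import cv2
s=bot.grab_frame("side")["color"]
cv2.imwrite("pics/p4.png",cv2.resize(s[120:195,210:290],(640,600),interpolation=cv2.INTER_CUBIC))
go(.568,-.174,.079)
E
```

```text
time: 11.55
tool_pos: [0.5405, -0.0838, 0.2237]
tcp_rot: [-0.0, 0.994, -0.113, -0.001]
wrist_force: [-0.3, 0.4, -0.8]
opening: 0.0002
finger_force: 0.0
time: 12.18
tool_pos: [0.5645, -0.1696, 0.1409]
tcp_rot: [-0.002, 0.994, -0.114, -0.005]
wrist_force: [-0.2, 0.0, 0.4]
opening: -0.0001
finger_force: 0.0
t 12.22 shift mm [ 2.6  3.3 45.5] yaw -0.227 tilt [-0.0047  0.0022] tip [ 0.5664 -0.1703  0.1245] F [0.4 0.  0.7] q [-0.41  0.38  1.63  0.    1.14  1.39]
```

View pics/p4.png

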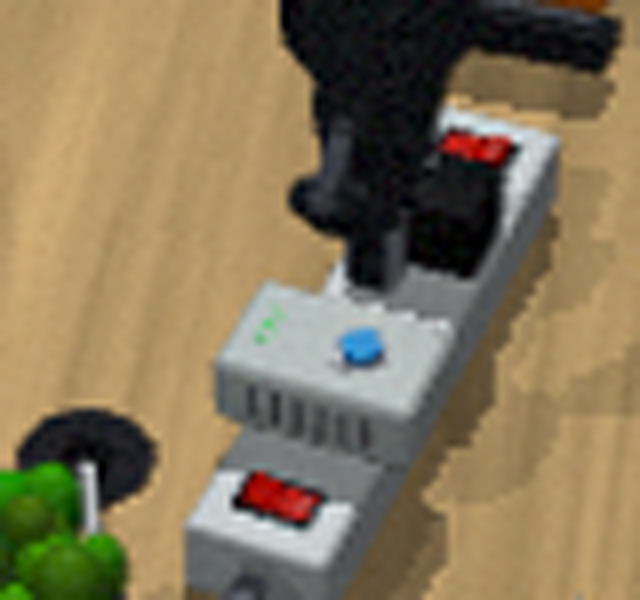

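The repeater key is at (362,346) with the tips right above it, and rocker a (278,497) looks flat on the near half. Next I'll descend and press.

```bash

python3 -m pendant '[{"jaw":0,"dx":0.001,"dy":0.003,"dz":0.01,"ax":0,"ay":0,"az":0},{"jaw":0,"dx":0,"dy":0,"dz":0.015,"ax":0,"ay":0,"az":0},{"jaw":0,"dx":0,"dy":0,"dz":0.012,"ax":0,"ay":0,"az":0},{"jaw":0,"dx":0,"dy":0,"dz":0.002,"ax":0,"ay":0,"az":0},{"jaw":0,"dx":0,"dy":0,"dz":0,"ax":0,"ay":0,"az":0}]'
python3 -c "from h import *;go(.568,-.174,.0755)"
```

```text
time: 12.85
tool_pos: [0.5681, -0.174, 0.1066]
tcp_rot: [0.0, 0.994, -0.113, -0.0]
wrist_force: [-0.4, 0.5, -0.1]
opening: -0.0003
finger_force: 0.0
t 12.85 shift mm [-0.2 -0.  12.1] yaw -0.227 tilt [-0.     -0.0001] tip [ 0.5681 -0.174   0.0876] F [-0.4  0.5 -0.1] q [-0.41  0.42  1.67 -0.    1.05  1.38]
```

```bash

python3 -m pendant '[{"jaw":0,"dx":0,"dy":0,"dz":0.006,"ax":0,"ay":0,"az":0},{"jaw":0,"dx":0,"dy":0,"dz":0.003,"ax":0,"ay":0,"az":0},{"jaw":0,"dx":0,"dy":0,"dz":0.002,"ax":0,"ay":0,"az":0},{"jaw":0,"dx":0,"dy":0,"dz":0.0015,"ax":0,"ay":0,"az":0},{"jaw":0,"dx":0,"dy":0,"dz":0.0005,"ax":0,"ay":0,"az":0}]'
python3 -c "from h import *;go(.568,-.174,.0755)"
```

```text
time: 13.48
tool_pos: [0.5681, -0.1741, 0.0945]
tcp_rot: [0.0, 0.994, -0.113, 0.0]
wrist_force: [-2.6, 0.7, 7.7]
opening: 0.0001
finger_force: 4.2
t 13.47 shift mm [-0.1 -0.1 -0. ] yaw -0.227 tilt [ 0.0003 -0.0003] tip [ 0.5681 -0.1741  0.0755] F [-2.6  0.7  7.7] q [-0.41  0.43  1.69 -0.    1.03  1.38]
```

Fully in; I'll hold it briefly, then release, move clear and check.

```bash

python3 -m pendant '[{"jaw":0,"dx":0,"dy":0,"dz":0,"ax":0,"ay":0,"az":0},{"jaw":0,"dx":0,"dy":0,"dz":0,"ax":0,"ay":0,"az":0},{"jaw":0,"dx":0,"dy":0,"dz":0,"ax":0,"ay":0,"az":0},{"jaw":0,"dx":0,"dy":0,"dz":-0.02,"ax":0,"ay":0,"az":0},{"jaw":0,"dx":0,"dy":0,"dz":-0.05,"ax":0,"ay":0,"az":0}]'
python3 -m pendant '[{"jaw":0,"dx":0,"dy":0,"dz":-0.05,"ax":0,"ay":0,"az":0},{"jaw":0,"dx":-0.04,"dy":0.02,"dz":-0.02,"ax":0,"ay":0,"az":0},{"jaw":0,"dx":-0.05,"dy":0.03,"dz":0,"ax":0,"ay":0,"az":0},{"jaw":0,"dx":-0.05,"dy":0.03,"dz":0,"ax":0,"ay":0,"az":0},{"jaw":0,"dx":-0.04,"dy":0.03,"dz":0,"ax":0,"ay":0,"az":0}]'
python3 -m pendant '[{"jaw":0,"dx":-0.01,"dy":0.05,"dz":0,"ax":0,"ay":0,"az":0},{"jaw":0,"dx":-0.01,"dy":0.05,"dz":0,"ax":0,"ay":0,"az":0},{"jaw":0,"dx":0,"dy":0,"dz":0,"ax":0,"ay":0,"az":0},{"jaw":0,"dx":0,"dy":0,"dz":0,"ax":0,"ay":0,"az":0},{"jaw":0,"dx":0,"dy":0,"dz":0,"ax":0,"ay":0,"az":0}]'
python3 - <<'E'
from h import *
import cv2
t=bot.grab_frame("top")["color"];s=bot.grab_frame("side")["color"]
s0=cv2.imread("pics/side0.png")
f=lambda im:cv2.resize(im[125:200,225:285],(320,400),interpolation=cv2.INTER_CUBIC)
d=np.zeros((400,800,3),np.uint8);d[:,:320]=f(s0);d[:,320:640]=f(s);cv2.imwrite("pics/p5.png",d)
cv2.imwrite("pics/p6.png",cv2.resize(np.vstack([t,s]),(400,600)))
h=cv2.cvtColor(t,cv2.COLOR_BGR2HSV);m=cv2.inRange(h,(95,130,100),(115,255,255))
k,l,st,ce=cv2.connectedComponentsWithStats(m);print(ce[1:].round(1),st[1:,4])
go(0,0,0)
E
```

```text
time: 14.1
tool_pos: [0.5664, -0.1734, 0.1617]
tcp_rot: [-0.001, 0.994, -0.113, -0.003]
wrist_force: [0.4, -0.2, -0.8]
opening: 0.0001
finger_force: 0.0
time: 14.72
tool_pos: [0.3659, -0.2407, 0.2336]
tcp_rot: [0.0, 0.994, -0.113, 0.0]
wrist_force: [-0.2, -0.5, -0.2]
opening: 0.0001
finger_force: 0.0
time: 15.35
tool_pos: [0.3263, -0.3325, 0.2335]
tcp_rot: [-0.0, 0.994, -0.113, -0.0]
wrist_force: [-0.3, 0.5, 0.4]
opening: 0.0001
finger_force: 0.0
[[315.5 185.5]
 [156.5 224.2]] [12 28]
t 15.45 shift mm [-392.5 -251.2  214.6] yaw -0.225 tilt [0.0001 0.0001] tip [ 0.3264 -0.3326  0.2146] F [ 0.7 -0.2  0.5] q [-0.94  0.12  1.75  0.    1.27  0.85]
```

View pics/p5.png

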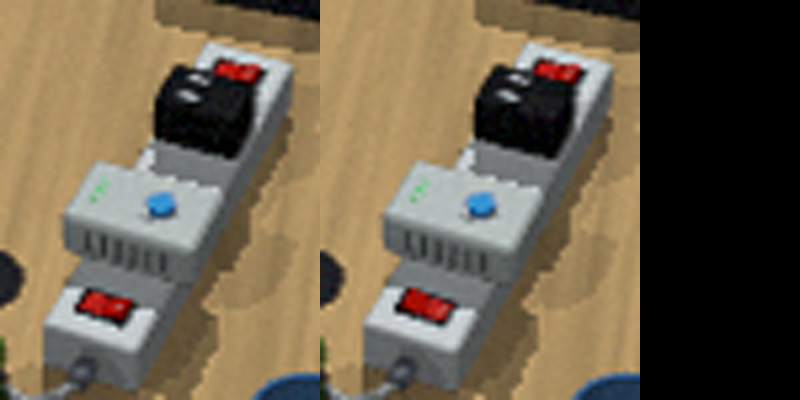

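View pics/p6.png

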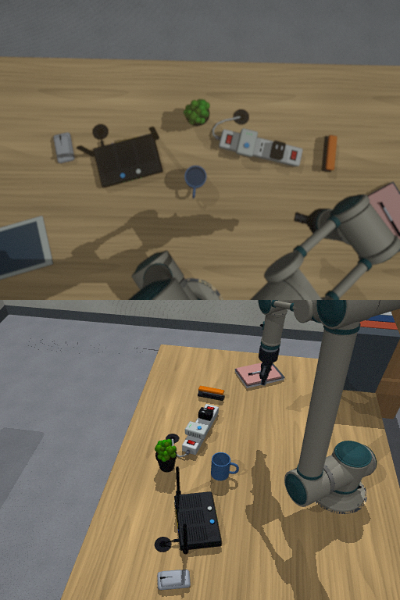

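Rocker a has changed: the side view shows its tilt has swapped from the near half to the far half. Rocker b looks the same as at the start, both keys are back at their starting pixels, and nothing else has moved.

```bash
python3 -c "
from bench import bot
print(bot.hand_in())"
```

```text
the job is handed in; nothing more can be done
None
```

I did the three presses in order and handed the job in at about 15.5 s: socket a's rocker on, the router's blue key held fully in for about two seconds, then the repeater's blue key pressed and released; the last pictures showed nothing else moved.

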